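# Wind up the sample jack with its bar

### The arm

A 6-joint arm with a two-finger parallel gripper is mounted at the origin on the work surface; the furniture and walls round the work are solid. World frame = base frame: x ahead of the robot, y to its left, z up, the work surface at z = 0. Lengths are in m, angles in rad, forces in N, time in s.
With the tool pointing down it reaches from about 0.325 to 0.925 m from the base axis. Payload 3.1 kg.
Tool frame: the origin (TCP) lies on the mounting face of the last link; the fingertips stand 173 mm ahead of it and the grasp point (between the pads) lies 155 mm ahead of it (ctrl.tip_reach is the z of the fingertips in the tool frame, in m); z points along the fingers, y is the line along which they close (so a half turn about z gives the same grasp; the last joint's range is limited). The gripper opens to 85 mm and grips with 20 to 120 N. Pads are 22 mm wide; open, the fingers measure 114 mm over their backs; the gripper's body (76 mm by 85 mm) begins 54 mm behind the grasp point. The pads swing forward as they close: fully open they stand 13 mm farther back than shut.
Start: joints at [1.2, 0.217, 1.613, -0, 1.311, -0.112], TCP at [0.16, 0.604, 0.405] pointing down, gripper open.
Joint ranges: [-2.75, 2.75], [-0.78, 2.1], [0.31, 2.55], [-1.13, 4.27], [0.13, 2.63], [-2.58, 2.58]. Speed limits (rad/s): [2.79, 2.79, 3.14, 3.14, 3.14, 3.14].

### API

Orientations are given as a rotation vector (axis times angle).
In Python, from plant import ctrl gives the robot as it stands.
- The arm moves only by the shell command python3 -m jog 'ROWS' [OPENING] [FORCE]. ROWS is JSON, a list of rows, each a list of 2 entries, a list of its own where there are three numbers: the shift along the world's x, y, z in cm, then the turn about the world's z in degrees. In form: [[[x, y, z], roll], ...]. A call has 1 to 20 rows; each row is the pose to reach, as a shift and turn from the pose commanded when the call began; what a row does not reach only later rows make up. A row lasts 1/10 s, in which the tool goes at most 50 mm and 8.59 degrees, less where a joint would pass 70% of its speed; a pose out of reach is approached as far as the arm can. A call with a gripper value outside its range is refused whole. OPENING is the opening, from -1 (shut) to 1 (fully open), so that 0 is half open, set as the call begins (- or left out, the last holds). The fingers move at their own pace and stop on an object; FORCE is the grip in N (left out, the last holds). Time passes only in rows, so rows that repeat a pose let the fingers close. It gives the time, the measured TCP pose, the force, the opening and the grip force at its end, in the units of the state.
- ctrl.sense(): the state, without advancing time (a new reading comes with each control period).
- ctrl.camera(name): name is "scene" or "side" or "wrist"; returns a dict with "image" (384x512x3 uint8, blue, green, red), "z_map" (384x512 float32, m along the optical axis (not along the pixel's ray), 0 where there is no reading), "vfov" (degrees; the focal length in pixels is half the picture's height over the tangent of half this angle, whatever the lens; pixels are square), "cx", "cy" (the principal point, pixels), "position" and "orientation" of the camera in the world. Camera axes: x right, y down, z forward; pixel columns grow to the right and rows downward; lengths in m; the calibration is good to about 2 mm. A picture is of the moment at which its call begins.
- ctrl.job_done(): hands the job in; it is judged then, once.
Trained networks look in the newest picture that a camera, given by its name, has taken for a name from the list of things; names that differ only in an ending like _2 or _b are one class to them, and where a whole thing is asked for, a point or a joint stands for the part that bears it (a point fixed in the world has none). Each returns a list of dicts, best first, with "score" (0 to 1); they miss things now and then, are a little off and sometimes report something else, mostly with a low value. They report only what shows in the picture. A call takes as long as a camera call. They do not tell look-alikes from the thing itself.
- ctrl.look_for(camera, thing): "position" ([row, column] in pixels, amid what is visible of it).
- ctrl.silhouettes(camera, thing): "pixels" (384x512 bool, what is visible of it) and "position" ([row, column] in pixels, amid what is visible of it).
The state is a dict: "time_s": time; "joint_positions": joint angles; "joint_vel": joint speeds; "tau": joint torques, N m; "tcp_pos": TCP position; "orientation": TCP orientation; "wrist_force": force on the tool from outside, world axes, zero at the start; "moment": the same for the moment, N m; "opening": finger opening in m; "grip_force": force on a finger pad.
Only numpy, scipy, OpenCV 4.12 (cv2) and the standard library are available. Lean on these libraries where they do the work, as an engineer would, in place of code of your own. Each camera call takes 0.05 s, during which the arm holds its last target. There are 200 camera calls.

### The job

Wind the sample jack's table up until its collar comes firmly against the stop at the end of its travel, turning the collar only with the loose steel bar: push the bar into a hole between the two guard posts, swing it anticlockwise (seen from above), draw it out and move it to the next hole, as often as it takes. Feel for the stop and do not force it, keep the vial standing on the table, and disturb nothing else. Finish with the bar lying back in the two V rests of its cradle.

Things in the scene. Friction and masses are not known exactly. Their poses are not given: they have to be found in the camera images.
- jack: Sample jack: grey base plate 145 x 118 x 14 mm, fixed. Origin on the bench below the collar's upright axis, z up; front is -x. Two guard posts, 12 mm thick, 87 mm high, 52 mm from the axis, stand 60 degrees either side of the front; the bar works only within 40 degrees of the front. At x = +72 mm a column, 158 mm high, carries a black viewing tube aimed at the vial.
- collar: Steel collar, 76 mm across, 50 to 76 mm above the bench. Origin on its axis at bench height, z up. Six radial holes, every 60 degrees, the first on its +x axis (see hole_a); a line is scribed on top over each. It turns stiffly (0.2 N m; some 6 N sideways on the bar), stays where left and raises the table 6.4 mm per rad anticlockwise. The bar may press on it with 25 N at most.
- hole_a (a point): Centre of the mouth of the collar's first hole, 38 mm from the axis, 63 mm above the bench; turns with the collar. Like every hole it is 14 x 14 mm square with a 3 mm bevel round its mouth and 20 mm deep (blind bottom 18 mm from the axis).
- home_mark (a point): Point fixed to the jack where hole_a stands when the collar is at its stop: 38 mm from the axis, 30 degrees anticlockwise past the jack's front, 63 mm above the bench. The collar starts 1.6 to 2.0 rad short of it, so at least two strokes, in neighbouring holes, are needed; the last ends with the bar near this mark.
- table_top (a point): Centre of the top of the round sample table (aluminium, 48 mm across) on the jack's screw; about 104 to 107 mm above the bench at the start, 117 mm at the stop.
- vial: Reagent vial, 23 mm across, 43 mm high, grey cap, standing loose on the sample table. Origin at the centre of its foot, z up.
- bar: Loose round steel bar, 150 mm long, 10 mm thick, 60 to 130 g, both ends alike and bevelled; at its middle a black flat-sided rubber grip, 40 mm long, 14 mm wide, 26 mm high (10 above the bar's axis, 16 below). Origin on the axis at mid-length, x along the bar. At the bottom of a hole its middle is 93 mm from the collar's axis. With 2 mm of play all round it leans 0.15 to 0.25 rad before it drives.
- cradle: Grey cradle fixed to the bench, base 120 x 46 x 8 mm, two aluminium uprights 8 mm thick at x = -45 and +45 mm, each with a 90 degree V rest, about 24 mm wide at its open top 55 mm above the bench, for the bar to lie along the cradle's x axis, grip between the uprights. Origin on the bench below its middle, z up.
- rest_mid (a point): Where the middle of the bar lies when it rests in the cradle, 50 mm above the bench.
- timer: Bystander: green bench timer 66 x 92 x 28 mm, loose. Origin at the centre of its underside.
- petri_dish: Bystander: closed petri dish, 91 mm across, 15 mm high, loose. Origin at the centre of its underside.
- beaker: Bystander: empty beaker, 77 mm across, 93 mm high, loose. Origin at the centre of its underside.
There are look-alikes about, which are no part of the job. What is meant by the vial is not orange, and is the smaller of those in its own colour.

How it is judged:
By the outcome, as a careful person would: the job done as asked, in the order asked, and still so for the second after the job is handed in, with the robot touching nothing.
It also fails if it takes over 72 s, if anything falls off the work surface, if the arm or the gripper's body presses on something with over 40 N, if the wrist force passes 120 N, or if a joint passes its speed limit or range.

## Working session

There is one attempt and no reset: what is moved stays moved. The work goes in short steps, Python scripts to look and compute and a shell command to move; the robot and the scene stay as the last step left them, time stands still between calls to the robot, and variables do not carry over. Pictures are saved under pics/ and viewed, at most 10 in all, crops included, and the job is handed in when it is done.

```bash
ls; mkdir -p pics; cat > h.py <<'E'
import numpy as np,cv2
from plant import ctrl
from scipy.spatial.transform import Rotation as R
def cam(n):
    c=ctrl.camera(n); c['image']=np.asarray(c['image']); c['z_map']=np.asarray(c['z_map'])
    c['f']=192/np.tan(np.radians(c['vfov'])/2)
    o=np.asarray(c['orientation'],float); c['R']=R.from_rotvec(o).as_matrix() if o.shape==(3,) else (o if o.shape==(3,3) else None)
    return c
def cloud(c):
    v,u=np.mgrid[:384,:512]; z=c['z_map']
    p=np.stack([(u-c['cx'])/c['f']*z,(v-c['cy'])/c['f']*z,z],-1)
    return p@c['R'].T+np.array(c['position'])
def proj(c,p):
    q=(np.asarray(p)-c['position'])@c['R']
    return c['cx']+c['f']*q[...,0]/q[...,2], c['cy']+c['f']*q[...,1]/q[...,2]
E
python3 - <<'E'
from h import *
s=ctrl.sense();print(s['tcp_pos'],s['orientation'],s['opening'])
ims=[]
for n in ['scene','side']:
    c=cam(n);P=cloud(c);print(n,c['position'],c['orientation'],c['vfov'])
    cv2.imwrite(f'pics/{n}0.png',c['image'])
    for t in ['jack','collar','hole_a','table_top','vial','bar','cradle','timer','petri_dish','beaker']:
        for d in ctrl.silhouettes(n,t)[:4]:
            m=np.asarray(d['pixels'])&(c['z_map']>0)
            q=P[m]
            if len(q): print(t,round(d['score'],2),np.round(d['position']),m.sum(),np.median(q,0).round(3),np.percentile(q,2,0).round(3),np.percentile(q,98,0).round(3))
    ims.append(c['image'])
cv2.imwrite('pics/a.png',cv2.resize(ims[0],(800,600)));
E
```

```text
pics
[0.15977546 0.60382408 0.40336897] [-0.40533609 -3.11473031  0.00361522] 0.0854978617176331
scene [-0.73644464  0.6449825   0.73491934] [-1.18952077  1.96723752 -1.21446826] 50.05720301310035
jack 0.97 [216. 186.] 1619 [0.404 0.291 0.033] [ 0.358  0.203 -0.002] [0.488 0.369 0.15 ]
jack 0.62 [191. 191.] 69 [0.421 0.264 0.126] [0.413 0.253 0.107] [0.429 0.272 0.145]
collar 0.62 [211. 188.] 290 [0.412 0.273 0.072] [0.391 0.234 0.05 ] [0.452 0.302 0.076]
vial 0.6 [224. 241.] 83 [0.323 0.132 0.022] [ 0.316  0.103 -0.004] [0.363 0.14  0.041]
vial 0.56 [222. 145.] 141 [0.459 0.414 0.026] [ 0.452  0.398 -0.002] [0.481 0.427 0.053]
vial 0.39 [190. 193.] 76 [0.421 0.263 0.127] [0.414 0.251 0.107] [0.431 0.272 0.147]
vial 0.24 [201. 187.] 65 [0.421 0.271 0.102] [0.406 0.248 0.078] [0.441 0.285 0.106]
cradle 0.51 [189. 306.] 222 [ 0.439 -0.213  0.005] [ 0.408 -0.278 -0.004] [ 0.493 -0.152  0.04 ]
timer 0.88 [210. 268.] 322 [ 0.358 -0.008  0.022] [ 0.339 -0.054 -0.001] [0.396 0.03  0.028]
petri_dish 0.63 [199. 239.] 284 [0.478 0.053 0.012] [ 0.444  0.01  -0.001] [0.529 0.094 0.015]
side [ 0.
[... 496 characters left out ...]
 [0.322 0.117 0.004] [0.342 0.133 0.044]
vial 0.51 [135. 279.] 110 [0.431 0.255 0.13 ] [0.42  0.248 0.106] [0.441 0.267 0.151]
bar 0.7 [289. 298.] 389 [ 0.447 -0.217  0.055] [ 0.421 -0.277  0.007] [ 0.472 -0.143  0.062]
cradle 0.92 [301. 292.] 669 [ 0.438 -0.216  0.009] [ 0.412 -0.263  0.005] [ 0.468 -0.159  0.053]
timer 0.94 [229. 266.] 688 [ 0.377 -0.027  0.026] [ 0.345 -0.06   0.008] [0.41  0.022 0.03 ]
petri_dish 0.98 [213. 304.] 717 [0.49  0.044 0.015] [0.448 0.006 0.004] [0.532 0.093 0.018]
petri_dish 0.23 [299. 293.] 680 [ 0.437 -0.214  0.009] [ 0.41  -0.263  0.003] [ 0.468 -0.155  0.052]
beaker 0.56 [320. 214.] 1750 [ 0.273 -0.274  0.052] [ 0.241 -0.327  0.003] [ 0.308 -0.256  0.093]
```

View pics/a.png

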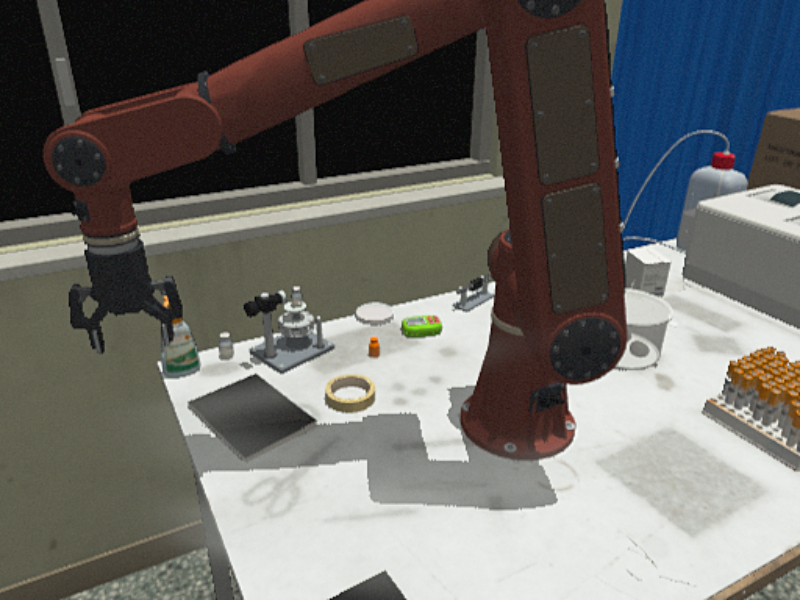

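View pics/side0.png

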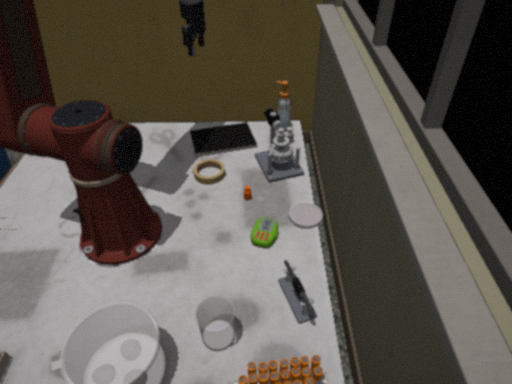

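The side view shows the jack at about (280,155) px, the cradle with the bar at (298,290), and bystanders between them. Vial candidates in the side view are (279,135) on the table, the orange one at (248,194), and a bigger grey one beside the jack. I choose the one on the table and will check it close up.

```bash
python3 - <<'E'
from h import *
c=cam('wrist');print(c['position'],c['R'].round(2).tolist(),c['vfov'])
E
python3 -m jog '[[[3,-5,0],0],[[6,-10,0],0],[[9,-14,0],0],[[13,-18,0],0],[[16,-22,0],0],[[19,-26,0],0],[[21,-29,0],0],[[22,-31,0],0],[[22,-31,0],0],[[22,-31,0],0]]'
python3 - <<'E'
from h import *
c=cam('wrist');P=cloud(c);print(c['position'],c['R'].round(2).tolist(),c['vfov'],ctrl.sense()['tcp_pos'])
cv2.imwrite('pics/w1.png',cv2.resize(c['image'],(800,600)))
for t in ['jack','collar','hole_a','table_top','vial']:
        for d in ctrl.silhouettes('wrist',t)[:3]:
            m=np.asarray(d['pixels'])&(c['z_map']>0)
            q=P[m]
            if len(q): print(t,round(d['score'],2),np.round(d['position']),m.sum(),np.median(q,0).round(3),np.percentile(q,2,0).round(3),np.percentile(q,98,0).round(3))
        for d in ctrl.look_for('wrist',t)[:3]: print('  lf',t,d)
np.savez('w1.npz',**{k:c[k] for k in ['image','z_map','R','position','f','cx','cy']})
E
```

```text
[0.08258736 0.62545388 0.37323069] [[0.26, 0.92, 0.3], [0.97, -0.24, -0.08], [0.0, 0.31, -0.95]] 71.6450887413448
time_s: 2.15
tcp_pos: [0.3802, 0.2938, 0.4049]
orientation: [-0.409, -3.115, -0.001]
wrist_force: [-0.4, 0.7, -0.7]
opening: 0.0852
grip_force: 0.0
[0.30290292 0.31521196 0.37341519] [[0.26, 0.92, 0.3], [0.97, -0.25, -0.08], [0.0, 0.31, -0.95]] 71.6450887413448 [0.3797915 0.2944229 0.4047916]
jack 0.89 [194. 264.] 9362 [0.404 0.302 0.075] [0.363 0.216 0.011] [0.453 0.369 0.157]
  lf jack {'position': [193.2, 263.9], 'score': 0.72}
collar 0.72 [263. 119.] 1640 [0.474 0.048 0.014] [0.445 0.011 0.005] [0.511 0.092 0.015]
collar 0.59 [203. 239.] 1513 [0.412 0.273 0.075] [0.395 0.234 0.052] [0.435 0.304 0.077]
collar 0.55 [239. 236.] 635 [0.423 0.266 0.135] [0.418 0.254 0.108] [0.435 0.275 0.149]
  lf collar {'position': [203.9, 238.0], 'score': 0.81}
hole_a 0.78 [202. 241.] 1508 [0.412 0.273 0.075] [0.395 0.233 0.053] [0.439 0.303 0.077]
  lf hole_a {'position': [203.1, 239.5], 'score': 0.61}
table_top 0.85 [224. 247.] 790 [0.423 0.275 0.105] [0.409 0.245 0.075] [0.453 0.288 0.107]
  lf table_top {'position': [222.8, 247.3], 'score': 0.72}
vial 0.93 [204. 356.] 421 [0.464 0.415 0.05 ] [0.456 0.403 0.007] [0.479 0.427 0.056]
vial 0.77 [158. 129.] 420 [0.33  0.138 0.029] [0.32  0.125 0.001] [0.341 0.143 0.043]
vial 0.69 [239. 234.] 669 [0.424 0.265 0.135] [0.418 0.254 0.108] [0.437 0.275 0.149]
  lf vial {'position': [236.8, 234.5], 'score': 0.87}
  lf vial {'position': [205.4, 355.5], 'score': 0.83}
  lf vial {'position': [161.0, 126.2], 'score': 0.8}
```

View pics/w1.png

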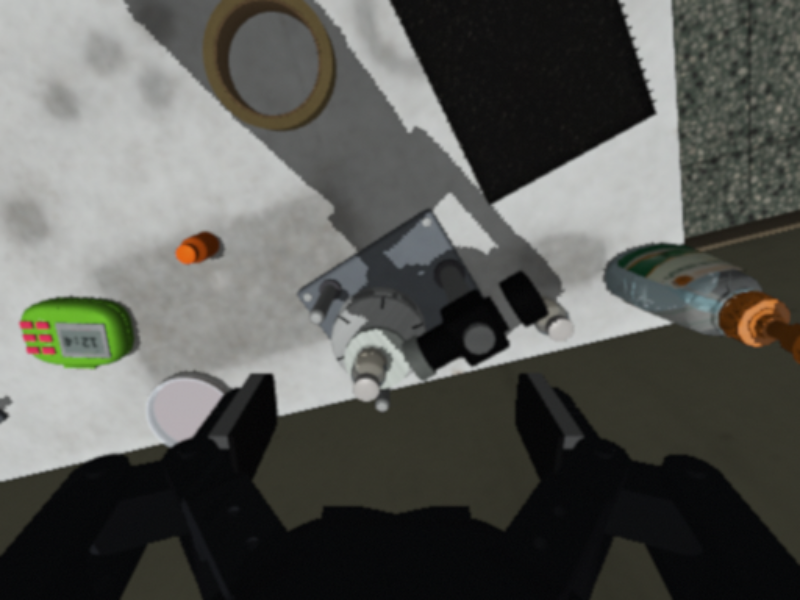

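The crop shows the jack's collar at about (380,320) px with three scribe lines visible at (345,322), (383,303) and (413,330). The vial with its grey cap stands on the table at (367,378). The grey look-alike is at (555,322) and the orange one at (195,247). The guard posts are at (325,300) and (382,405). Next I'll rectify the collar plane.

```bash
python3 - <<'E'
from h import *
from scipy.optimize import least_squares
d=np.load('w1.npz');c={k:d[k] for k in d};P=cloud(c);v=c['z_map']>0
def sel(lo,hi,ctr=(.42,.27),r=.12): return v&(P[...,2]>lo)&(P[...,2]<hi)&(np.hypot(P[...,0]-ctr[0],P[...,1]-ctr[1])<r)
# base plate top z~.014
m=sel(.009,.019);m=cv2.morphologyEx(m.astype(np.uint8),cv2.MORPH_OPEN,np.ones((3,3)))
q=P[m>0][:,:2];print('base n',len(q),np.median(P[m>0][:,2]))
rect=cv2.minAreaRect((q*1000).astype(np.float32));print('base rect',rect)
# posts/column by height
for lo,hi in [(.081,.093),(.150,.164)]:
    m=sel(lo,hi).astype(np.uint8);n,l,st,ce=cv2.connectedComponentsWithStats(m)
    for i in range(1,n):
        if st[i,4]>4: print(lo,st[i,4],ce[i].round(),P[l==i].mean(0).round(4),np.ptp(P[l==i],axis=0).round(4))
# circles
for nm,lo,hi,rr in [('collar',.070,.081,.038),('table',.1,.111,.024)]:
    m=sel(lo,hi,(.42,.265),.05).astype(np.uint8);q=P[m>0]
    z=np.median(q[:,2]);q=q[:,:2]
    # hull points away: maximise coverage -> fit outer circle: minimize points outside + outer hull residual
    h=cv2.convexHull((q*1e4).astype(np.int32))[:,0]/1e4
    f=lambda x:np.hypot(h[:,0]-x[0],h[:,1]-x[1])-rr
    s=least_squares(f,q.mean(0),loss='soft_l1',f_scale=.001);print(nm,z,s.x.round(4),len(q),np.abs(s.fun).mean().round(4))
# rectify collar plane z=.076 
ctr=np.array([.425,.265]);S=4000;N=600
xs=(np.arange(N)-N/2)/S
X,Y=np.meshgrid(xs,xs) # image right=+x world , down=-y
G=np.stack([ctr[0]+X,ctr[1]-Y,np.full_like(X,.076)],-1)
u,w=proj(c,G);im=cv2.remap(c['image'],u.astype(np.float32),w.astype(np.float32),cv2.INTER_LINEAR)
cv2.imwrite('pics/rect1.png',im)
E
```

```text
base n 3399 0.013338469262432318
base rect ((417.2065124511719, 280.1297912597656), (96.68965148925781, 143.86215209960938), 17.424346923828125)
0.081 48 [293. 187.] [0.4034 0.3351 0.0871] [0.0065 0.0155 0.0119]
0.081 78 [203. 202.] [0.396  0.2306 0.0851] [0.0112 0.0111 0.0063]
0.081 67 [245. 259.] [0.4813 0.2573 0.0851] [0.0109 0.0113 0.006 ]
0.15 336 [339. 195.] [0.3992 0.3684 0.1522] [0.0216 0.0187 0.0045]
0.15 1007 [306. 214.] [0.4086 0.3362 0.1536] [0.038  0.0342 0.0089]
0.15 101 [269. 235.] [0.4215 0.2992 0.1509] [0.0146 0.0111 0.0024]
collar 0.0752607335838939 [0.4311 0.2669] 1323 0.0032
table 0.10554888011486291 [0.4318 0.2681] 799 0.0004
```

View pics/rect1.png

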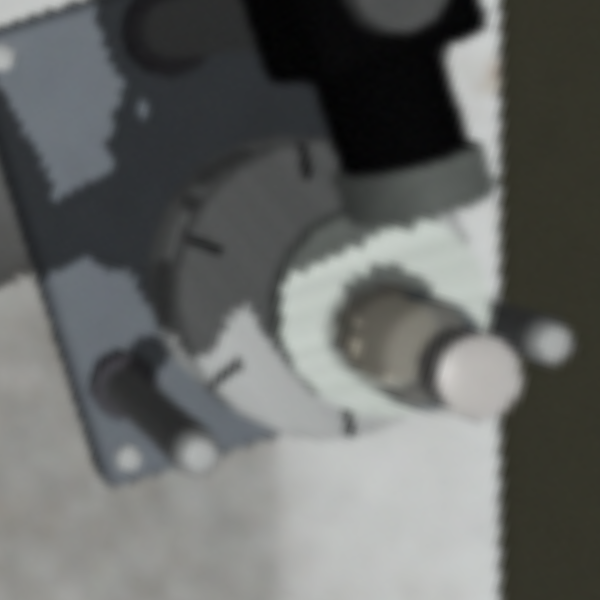

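Axis from the posts is (0.431, 0.2687), which agrees with the table fit, and the front points to -72.6°. The scribe lines put the holes at 40.4° mod 60, so hole_a is at -139.6° and needs about 97° of turn to home. Now to the bar.

```bash
python3 - <<'E'
from h import *
c=cam('side');P=cloud(c);q=P[c['z_map']>0]
for y0,y1 in [(.0,.1),(.1,.2),(.2,.3),(.3,.4)]:
    m=(q[:,1]>y0)&(q[:,1]<y1)&(q[:,0]>.5)&(q[:,0]<1)&(q[:,2]>.06)&(q[:,2]<.6)
    a=q[m]; print(y0,len(a),[ (z,a[(abs(a[:,2]-z)<.03),0].min().round(3)) for z in (.1,.15,.2,.25,.3,.35,.4) if (abs(a[:,2]-z)<.03).any()])
E
python3 -m jog '[[[0,-3,0],-4],[[1,-7,0],-8],[[1,-11,0],-12],[[2,-15,0],-17],[[2,-19,0],-22],[[3,-23,0],-27],[[3,-27,0],-32],[[4,-31,0],-37],[[4,-35,0],-42],[[5,-39,0],-47],[[5,-43,-1],-52],[[6,-46,-2],-56],[[6.3,-49,-3],-60],[[6.3,-50.9,-4],-60],[[6.3,-50.9,-4],-60],[[6.3,-50.9,-4],-60]]'
cat > look_bar.py <<'E'
from h import *
import sys
c=cam('wrist');P=cloud(c);s=ctrl.sense();t=s['tcp_pos'];Rm=R.from_rotvec(s['orientation']).as_matrix()
print('tcp',t.round(4),'yaw y',np.degrees(np.arctan2(Rm[1,1],Rm[0,1])).round(2),'tilt',Rm[:,2].round(4), 'J',np.round(s['joint_positions'],2))
cv2.imwrite(sys.argv[1],c['image'])
for n in ['bar','cradle']:
  for d in ctrl.silhouettes('wrist',n)[:2]:
    m=np.asarray(d['pixels'])&(c['z_map']>0);q=P[m]
    print(n,round(d['score'],2),np.round(d['position']),m.sum(),np.percentile(q,2,0).round(3),np.percentile(q,98,0).round(3))
    if n=='bar':
        q=q[q[:,2]>.035]; r=cv2.minAreaRect((q[:,:2]*1000).astype(np.float32));print(r)
    else:
        k=q[(q[:,2]<.014)];print('base',cv2.minAreaRect((k[:,:2]*1000).astype(np.float32)))
        k=P[(c['z_map']>0)&(abs(P[...,2]-.053)<.006)&(np.hypot(P[...,0]-.443,P[...,1]+.215)<.1)]
        np.save('upr.npy',k)
E
python3 look_bar.py pics/bar1.png
```

```text
0.0 4986 [(0.2, np.float64(0.639)), (0.25, np.float64(0.651)), (0.3, np.float64(0.754)), (0.35, np.float64(0.754)), (0.4, np.float64(0.754))]
0.1 1809 [(0.2, np.float64(0.64)), (0.25, np.float64(0.648)), (0.3, np.float64(0.754)), (0.35, np.float64(0.754)), (0.4, np.float64(0.755))]
0.2 1362 [(0.2, np.float64(0.639)), (0.25, np.float64(0.648))]
0.3 1102 [(0.2, np.float64(0.64)), (0.25, np.float64(0.647))]
time_s: 4.35
tcp_pos: [0.4428, -0.2148, 0.3644]
orientation: [-1.909, -2.493, -0.001]
wrist_force: [0.4, -0.1, -0.7]
opening: 0.0855
grip_force: 0.0
tcp [ 0.4429 -0.2144  0.3648] yaw y 15.17 tilt [-0.e+00  6.e-04 -1.e+00] J [-0.59 -0.03  1.96  0.    1.21 -0.86]
bar 0.81 [168. 260.] 1260 [ 0.422 -0.273  0.05 ] [ 0.47  -0.141  0.061]
((446.4103088378906, -208.2525634765625), (13.944762229919434, 148.81549072265625), 19.533004760742188)
cradle 0.86 [150. 261.] 2529 [ 0.41  -0.258  0.005] [ 0.478 -0.147  0.053]
base ((444.9372863769531, -205.61598205566406), (47.49562072753906, 123.84964752197266), 19.557472229003906)
```

View pics/bar1.png

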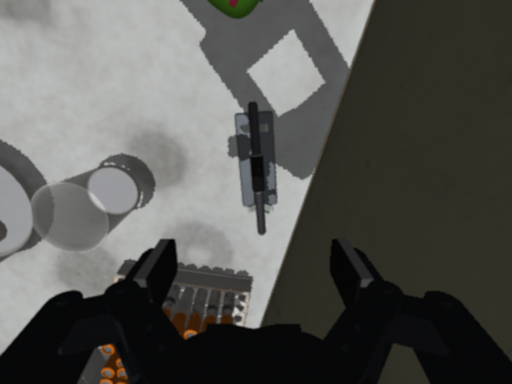

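The picture shows the bar lying in the cradle at (260,168) px, with the grip in the middle and nothing close on either side. Fit: middle (0.446,-0.208), closing axis at 19.5°. Descending and gripping.

```bash
python3 -m jog '[[[0.2,0.4,-3],2],[[0.3,0.7,-6],4.4],[[0.3,0.7,-9],4.4],[[0.3,0.7,-11.5],4.4],[[0.3,0.7,-13.5],4.4],[[0.3,0.7,-15],4.4],[[0.3,0.7,-15.5],4.4],[[0.3,0.7,-15.5],4.4]]'; python3 -m jog '[[[0,0,0],0],[[0,0,0],0],[[0,0,0],0],[[0,0,0],0],[[0,0,0],0],[[0,0,0],0],[[0,0,0],0]]' -1 90
```

```text
time_s: 5.3
tcp_pos: [0.4459, -0.2071, 0.2096]
orientation: [-1.81, -2.567, -0.0]
wrist_force: [-0.0, 0.5, -0.3]
opening: 0.0852
grip_force: 0.0
time_s: 6.0
tcp_pos: [0.4458, -0.2081, 0.2102]
orientation: [-1.811, -2.566, 0.001]
wrist_force: [-3.4, -0.2, 5.2]
opening: 0.0125
grip_force: 88.5
```

```bash
python3 -m jog '[[[0,0,1],0],[[0,0,3],0],[[0,0,6],0],[[0,0,9],0],[[0,2,11],0],[[0,5,12],-1],[[0.2,9,12],-2],[[0.3,13,12],-3],[[0.4,17,12],-4],[[0.5,21,12],-5],[[0.6,25,12],-7],[[0.8,29,12],-9.1],[[0.8,32,12],-9.1],[[0.8,34.4,12],-9.1],[[0.8,35.4,12],-9.1],[[0.8,35.4,12],-9.1],[[0.8,35.4,12],-9.1]]'
cat > look_jack.py <<'E'
from h import *
import sys
c=cam('wrist');P=cloud(c);s=ctrl.sense();t=s['tcp_pos'];Rm=R.from_rotvec(s['orientation']).as_matrix()
print('tcp',t.round(4),'yaw y',np.degrees(np.arctan2(Rm[1,1],Rm[0,1])).round(2),'F',np.round(s['wrist_force'],1),'M',np.round(s['moment'],2),'grip',s['opening'],s['grip_force'], 'J',np.round(s['joint_positions'],2))
cv2.imwrite(sys.argv[1],c['image'])
g=t+Rm[:,2]*.155
v=c['z_map']>0
for d in ctrl.silhouettes('wrist','bar')[:2]:
    m=np.asarray(d['pixels'])&v;q=P[m];q=q[abs(q[:,2]-g[2]+.005)<.02]
    if len(q)<50: continue
    r=cv2.minAreaRect((q[:,:2]*1000).astype(np.float32));print('bar',round(d['score'],2),len(q),r,'rel',((q-g)@Rm).min(0).round(4),((q-g)@Rm).max(0).round(4))
for lo,hi in [(.081,.093)]:
    m=(v&(P[...,2]>lo)&(P[...,2]<hi)&(np.hypot(P[...,0]-.43,P[...,1]-.268)<.065)).astype(np.uint8);n,l,st,ce=cv2.connectedComponentsWithStats(m)
    for i in range(1,n):
        if st[i,4]>15: print('post',st[i,4],ce[i].round(),P[l==i].mean(0).round(4),np.ptp(P[l==i],axis=0).round(4))
ctr=np.array([.431,.2687]);S=4000;N=500
a=(np.arange(N)-N/2)/S;X,Y=np.meshgrid(a,a)
u,w=proj(c,np.stack([ctr[0]+X,ctr[1]-Y,np.full_like(X,.076)],-1))
im=cv2.remap(c['image'],u.astype(np.float32),w.astype(np.float32),cv2.INTER_LINEAR)
cv2.imwrite(sys.argv[1].replace('.png','r.png'),np.hstack([cv2.resize(im,(384,384)),cv2.resize(c['image'],(400,300),interpolation=cv2.INTER_AREA) if 0 else cv2.copyMakeBorder(cv2.resize(c['image'],(400,300)),0,84,0,0,cv2.BORDER_CONSTANT)]))
E
python3 look_jack.py pics/j1.png
```

```text
time_s: 7.7
tcp_pos: [0.4539, 0.1457, 0.3296]
orientation: [2.009, 2.415, -0.001]
wrist_force: [0.4, 0.3, -1.4]
opening: 0.0123
grip_force: 87.9
tcp [0.454  0.1454 0.3296] yaw y 10.43 F [-0.2  0.4 -1.2] M [-0.03  0.07  0.  ] grip 0.012571466025192175 87.86619544029236 J [ 0.16 -0.02  2.02 -0.    1.14 -0.02]
bar 0.92 4470 ((452.101806640625, 158.327880859375), (13.870977401733398, 124.90190124511719), 11.627639770507812) rel [-0.0494 -0.0065 -0.0056] [0.0756 0.0075 0.0191]
post 220 [318.  69.] [0.4822 0.2556 0.0854] [0.0112 0.0115 0.007 ]
post 209 [199.  85.] [0.3976 0.229  0.0854] [0.0117 0.0114 0.0068]
```

View pics/j1r.png

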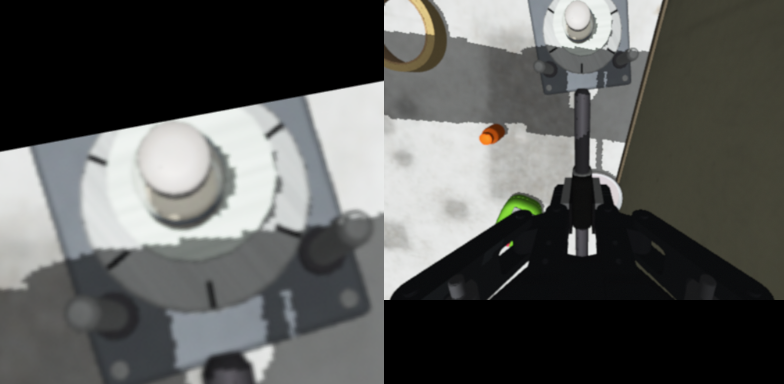

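The rectified crop shows the bar tip at (228,365) px and the scribe line of the front hole at (211,294), with the posts at (85,313) and (350,230). All lines fit 39.2° mod 60. I need about 2 mm sideways and a -1.5° turn, then descend and start inserting.

```bash
python3 -m jog '[[[-0.19,-0.14,-2],-1.5],[[-0.19,-0.14,-5],-1.5],[[-0.19,-0.14,-8],-1.5],[[-0.19,-0.14,-10],-1.5],[[-0.19,-0.14,-10.7],-1.5],[[-0.19,-0.14,-10.7],-1.5],[[-0.19,-0.14,-10.7],-1.5]]'
python3 look_jack.py pics/j2.png; python3 -m jog '[[[-0.07,0.4,0],0],[[-0.13,0.8,0],0],[[-0.18,1.1,0],0],[[-0.23,1.4,0],0],[[-0.28,1.7,0],0],[[-0.28,1.7,0],0]]'
```

```text
time_s: 8.5
tcp_pos: [0.4528, 0.1445, 0.2237]
orientation: [2.041, 2.387, 0.002]
wrist_force: [0.2, -0.7, -0.2]
opening: 0.0121
grip_force: 87.9
tcp [0.453  0.1447 0.2241] yaw y 8.94 F [-0.7 -0.7 -0.5] M [ 0.01 -0.01 -0.01] grip 0.012359308474691761 87.918541431427 J [ 0.16  0.14  2.08 -0.    0.91  0.01]
bar 0.81 4503 ((451.8960876464844, 157.55360412597656), (14.729573249816895, 124.4799575805664), 10.46487808227539) rel [-0.0492 -0.0069 -0.0077] [0.0751 0.0078 0.0194]
post 1012 [380.  30.] [0.4815 0.2552 0.0852] [0.0121 0.0119 0.0077]
post 882 [140.  69.] [0.398  0.2289 0.0853] [0.0123 0.0115 0.0077]
time_s: 9.2
tcp_pos: [0.4491, 0.1622, 0.2227]
orientation: [-2.04, -2.389, 0.0]
wrist_force: [0.0, 0.6, -1.1]
opening: 0.0123
grip_force: 87.9
```

```bash
python3 -m jog '[[[-0.05,0.3,0],0],[[-0.1,0.6,0],0],[[-0.15,0.9,0],0],[[-0.19,1.15,0],0],[[-0.19,1.15,0],0]]'
python3 - <<'E'
from h import *
s=ctrl.sense();t=s['tcp_pos'];print(s['wrist_force'],s['moment'])
A=np.array([.432,.2675]);d=t[:2]-A;th=np.arctan2(d[1],d[0]);r=np.hypot(*d);print(np.degrees(th),r)
print([[[round(100*(A[0]+r*np.cos(th+np.radians(k))-t[0]),2),round(100*(A[1]+r*np.sin(th+np.radians(k))-t[1]),2),0],k] for k in range(0,64,4)])
E
```

```text
time_s: 9.7
tcp_pos: [0.4473, 0.1736, 0.2227]
orientation: [-2.04, -2.389, -0.0]
wrist_force: [0.1, 0.4, -1.9]
opening: 0.0123
grip_force: 87.9
[ 0.11608801  0.41832032 -1.92326645] [ 0.00906229  0.01307405 -0.02294128]
-80.76039985035978 0.09513777201689372
[[[np.float64(0.0), np.float64(0.0), 0], 0], [[np.float64(0.65), np.float64(0.13), 0], 4], [[np.float64(1.29), np.float64(0.3), 0], 8], [[np.float64(1.92), np.float64(0.52), 0], 12], [[np.float64(2.53), np.float64(0.78), 0], 16], [[np.float64(3.12), np.float64(1.09), 0], 20], [[np.float64(3.69), np.float64(1.43), 0], 24], [[np.float64(4.23), np.float64(1.82), 0], 28], [[np.float64(4.74), np.float64(2.24), 0], 32], [[np.float64(5.23), np.float64(2.69), 0], 36], [[np.float64(5.68), np.float64(3.18), 0], 40], [[np.float64(6.09), np.float64(3.7), 0], 44], [[np.float64(6.47), np.float64(4.24), 0], 48], [[np.float64(6.81), np.float64(4.81), 0], 52], [[np.float64(7.11), np.float64(5.41), 0], 56], [[np.float64(7.37), np.float64(6.02), 0], 60]]
```

```bash
python3 -m jog '[[[0.33,0.06,0],2],[[0.65,0.13,0],4],[[0.97,0.21,0],6],[[1.29,0.3,0],8],[[1.61,0.41,0],10],[[1.92,0.52,0],12]]'; python3 -m jog '[[[0.3,0.13,0],2],[[0.61,0.26,0],4],[[0.91,0.41,0],6],[[1.2,0.57,0],8],[[1.49,0.74,0],10],[[1.77,0.91,0],12]]'; python3 - <<'E'
from h import *
s=ctrl.sense();print(s['wrist_force'],s['moment'],s['tcp_pos'],s['orientation'])
E
```

```text
time_s: 10.3
tcp_pos: [0.4646, 0.1777, 0.2216]
orientation: [-1.773, -2.588, 0.012]
wrist_force: [-5.7, -3.7, 2.4]
opening: 0.0122
grip_force: 88.6
time_s: 10.9
tcp_pos: [0.4825, 0.1865, 0.2217]
orientation: [-1.492, -2.76, 0.012]
wrist_force: [-5.1, -4.8, 2.6]
opening: 0.0122
grip_force: 88.5
[-5.05956257 -4.77391422  2.61126616] [-0.58845258  0.8323732   0.41726662] [0.48253896 0.18653337 0.22166804] [-1.49207517 -2.75976392  0.01157819]
```

```bash
python3 -m jog '[[[0.27,0.19,0],2],[[0.54,0.39,0],4],[[0.8,0.6,0],6],[[1.05,0.81,0],8],[[1.3,1.03,0],10],[[1.54,1.26,0],12],[[1.77,1.5,0],14],[[1.99,1.75,0],16],[[2.2,2.01,0],18],[[2.4,2.27,0],20],[[2.6,2.54,0],22],[[2.6,2.54,0],22],[[2.6,2.54,0],22]]'; python3 - <<'E'
from h import *
s=ctrl.sense();t=s['tcp_pos'];print(s['wrist_force'],s['moment'])
A=np.array([.432,.2675]);d=t[:2]-A;Rm=R.from_rotvec(s['orientation']).as_matrix();print(np.degrees(np.arctan2(d[1],d[0])),np.hypot(*d),np.degrees(np.arctan2(Rm[1,1],Rm[0,1])))
E
```

```text
time_s: 12.2
tcp_pos: [0.5092, 0.2117, 0.2218]
orientation: [-0.941, -2.994, 0.009]
wrist_force: [-3.1, -5.6, 1.7]
opening: 0.0119
grip_force: 88.3
[-3.1109183  -5.58232271  1.68255075] [-0.77383253  0.43475986  0.34066938]
-35.84981854047338 0.09522771236066373 55.1143247014784
```

```bash
python3 -m jog '[[[-0.15,-0.2,0],-1.5],[[-0.29,-0.41,0],-3],[[-0.29,-0.41,0],-3],[[0.1,-0.72,0],-3],[[0.57,-1.09,0],-3],[[1.12,-1.52,0],-3],[[1.67,-1.95,0],-3],[[2.31,-2.45,0],-3]]'; python3 -m jog '[[[-0.5,-1,3],-6],[[-1,-2,6],-12],[[-2,-3,9],-20],[[-3,-4,10.5],-26],[[-3,-4,10.5],-26],[[-3,-4,10.5],-26]]'; python3 look_jack.py pics/j3.png
```

```text
time_s: 13.0
tcp_pos: [0.535, 0.1884, 0.2236]
orientation: [1.023, 2.967, 0.004]
wrist_force: [1.0, 0.2, 0.1]
opening: 0.0122
grip_force: 88.0
time_s: 13.6
tcp_pos: [0.504, 0.1484, 0.3282]
orientation: [1.663, 2.663, 0.003]
wrist_force: [-0.3, 0.4, -1.6]
opening: 0.0121
grip_force: 88.2
tcp [0.5036 0.1485 0.3272] yaw y 26.04 F [ 0.1  0.  -1.1] M [-0.02  0.04 -0.02] grip 0.01199255151994726 88.15460801124573 J [ 0.15  0.09  1.92  0.    1.14 -0.3 ]
bar 0.97 4343 ((499.233642578125, 160.4055633544922), (13.925406455993652, 124.3551254272461), 24.76161003112793) rel [-0.0497 -0.0057 -0.0068] [0.0748 0.0082 0.0189]
post 250 [167.  44.] [0.398  0.229  0.0852] [0.0115 0.0113 0.007 ]
post 224 [290.  65.] [0.4826 0.2555 0.0854] [0.0114 0.0116 0.0066]
```

View pics/j3r.png

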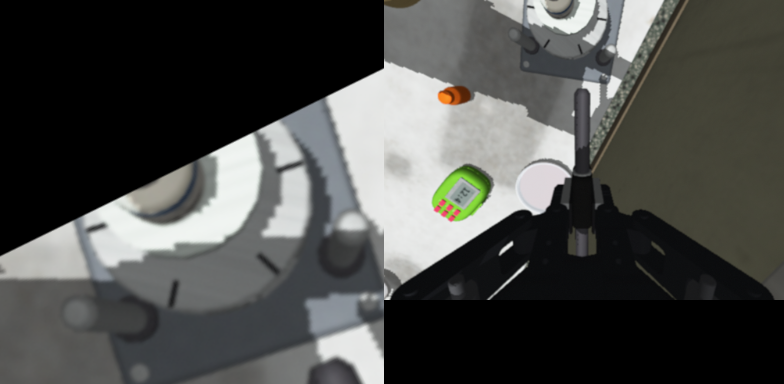

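The crop shows scribe lines at (173,294) and (268,264) px, among others. The collar turned 38°, so hole_a is now at -102.7° and about 60° remain. Going to hole_a.

```bash
python3 -m jog '[[[-2,0,0],-7],[[-4.5,-0.1,0],-15],[[-7,-0.2,0],-23],[[-9,-0.26,0],-31],[[-10.05,-0.26,-1],-37.4],[[-10.05,-0.26,-4],-37.4],[[-10.05,-0.26,-7],-37.4],[[-10.05,-0.26,-9.5],-37.4],[[-10.05,-0.26,-10.5],-37.4],[[-10.05,-0.26,-10.5],-37.4],[[-10.05,-0.26,-10.5],-37.4]]'; python3 look_jack.py pics/j4.png; cat >> /dev/null
```

```text
time_s: 14.8
tcp_pos: [0.4033, 0.1461, 0.223]
orientation: [2.431, 1.99, 0.0]
wrist_force: [0.1, -0.5, -0.6]
opening: 0.0123
grip_force: 88.2
tcp [0.4038 0.1462 0.2237] yaw y -11.41 F [ 0.4  0.5 -1.2] M [-0.02 -0.01  0.05] grip 0.012359434511419777 88.18145513534546 J [0.18 0.05 2.19 0.   0.9  0.38]
bar 0.74 4361 ((405.8133239746094, 158.30419921875), (125.79682159423828, 14.636507034301758), 76.87522888183594) rel [-0.0509 -0.0081 -0.0053] [0.0751 0.0066 0.0201]
post 766 [195. 104.] [0.3974 0.2289 0.0853] [0.0114 0.0115 0.0071]
```

```bash
python3 -m jog '[[[0.1,0,0],0],[[0.19,0.4,0],0],[[0.28,0.8,0],0],[[0.34,1.1,0],0],[[0.41,1.4,0],0],[[0.48,1.7,0],0],[[0.48,1.7,0],0]]'
```

```text
time_s: 15.6
tcp_pos: [0.4078, 0.1633, 0.2227]
orientation: [2.431, 1.99, 0.001]
wrist_force: [0.9, 0.8, -0.5]
opening: 0.0123
grip_force: 88.2
```

```bash
python3 -m jog '[[[0.07,0.3,0],0],[[0.14,0.6,0],0],[[0.2,0.9,0],0],[[0.26,1.15,0],0],[[0.26,1.15,0],0]]'
python3 - <<'E'
from h import *
s=ctrl.sense();t=s['tcp_pos'];print(s['wrist_force'],s['moment'])
A=np.array([.432,.2675]);d=t[:2]-A;th=np.arctan2(d[1],d[0]);r=np.hypot(*d);print(np.degrees(th),r)
f=lambda k:np.array([100*(A[0]+r*np.cos(th+np.radians(k))),100*(A[1]+r*np.sin(th+np.radians(k)))])
for b in (0,20,40,54,60,64): print(b,[[*(f(b+k)-f(b)).round(2).tolist(),k] for k in range(2,22,2)])
E
```

```text
time_s: 16.1
tcp_pos: [0.4104, 0.1747, 0.2228]
orientation: [-2.431, -1.989, -0.001]
wrist_force: [0.5, 0.6, -1.5]
opening: 0.0124
grip_force: 88.2
[ 0.50519446  0.5734275  -1.54011322] [ 0.04139311 -0.06546102 -0.09138834]
-103.12076664468633 0.09523942683559018
0 [[0.33, -0.07, 2], [0.65, -0.13, 4], [0.98, -0.18, 6], [1.31, -0.21, 8], [1.64, -0.23, 10], [1.98, -0.25, 12], [2.31, -0.25, 14], [2.64, -0.24, 16], [2.97, -0.21, 18], [3.3, -0.18, 20]]
20 [[0.33, 0.05, 2], [0.66, 0.1, 4], [0.98, 0.17, 6], [1.3, 0.25, 8], [1.62, 0.34, 10], [1.94, 0.44, 12], [2.25, 0.56, 14], [2.56, 0.68, 16], [2.87, 0.82, 18], [3.17, 0.96, 20]]
40 [[0.29, 0.16, 2], [0.58, 0.32, 4], [0.86, 0.5, 6], [1.14, 0.68, 8], [1.41, 0.88, 10], [1.67, 1.08, 12], [1.93, 1.29, 14], [2.17, 1.52, 16], [2.41, 1.75, 18], [2.65, 1.99, 20]]
54 [[0.25, 0.22, 2], [0.49, 0.45, 4], [0.72, 0.69, 6], [0.94, 0.94, 8], [1.16, 1.19, 10], [1.36, 1.45, 12], [1.56, 1.72, 14], [1.74, 2.0, 16], [1.92, 2.28, 18], [2.09, 2.57, 20]]
60 [[0.22, 0.25, 2], [0.44, 0.5, 4], [0.64, 0.76, 6], [0.84, 1.03, 8], [1.02, 1.31, 10], [1.2, 1.59, 12], [1.37, 1.88, 14], [1.53, 2.17, 16], [1.67, 2.47, 18], [1.81, 2.77, 20]]
64 [[0.21, 0.26, 2], [0.4, 0.53, 4], [0.59, 0.81, 6], [0.76, 1.09, 8], [0.93, 1.37, 10], [1.09, 1.67, 12], [1.23, 1.97, 14], [1.37, 2.27, 16], [1.5, 2.58, 18], [1.61, 2.89, 20]]
```

```bash
python3 -m jog '[[[0.33,-0.07,0],2],[[0.65,-0.13,0],4],[[0.98,-0.18,0],6],[[1.31,-0.21,0],8],[[1.64,-0.23,0],10],[[1.98,-0.25,0],12],[[2.31,-0.25,0],14],[[2.64,-0.24,0],16],[[2.97,-0.21,0],18],[[3.3,-0.18,0],20]]'; python3 -m jog '[[[0.33,0.05,0],2],[[0.66,0.1,0],4],[[0.98,0.17,0],6],[[1.3,0.25,0],8],[[1.62,0.34,0],10],[[1.94,0.44,0],12],[[2.25,0.56,0],14],[[2.56,0.68,0],16],[[2.87,0.82,0],18],[[3.17,0.96,0],20]]';  python3 -m jog '[[[0.29,0.16,0],2],[[0.58,0.32,0],4],[[0.86,0.5,0],6],[[1.14,0.68,0],8],[[1.41,0.88,0],10],[[1.67,1.08,0],12],[[1.93,1.29,0],14],[[1.93,1.29,0],14]]'
```

```text
time_s: 17.1
tcp_pos: [0.4408, 0.1723, 0.2215]
orientation: [-2.042, -2.38, 0.012]
wrist_force: [-5.5, -2.5, 3.3]
opening: 0.012
grip_force: 89.5
time_s: 18.1
tcp_pos: [0.4729, 0.1813, 0.2215]
orientation: [-1.596, -2.7, 0.012]
wrist_force: [-4.3, -4.9, 2.7]
opening: 0.0121
grip_force: 89.5
time_s: 18.9
tcp_pos: [0.4928, 0.1941, 0.2216]
orientation: [-1.257, -2.875, 0.011]
wrist_force: [-3.7, -6.2, 1.8]
opening: 0.0122
grip_force: 89.2
```

```bash
python3 -m jog '[[[0.13,0.11,0],1],[[0.25,0.22,0],2],[[0.37,0.33,0],3],[[0.49,0.45,0],4],[[0.61,0.57,0],5],[[0.72,0.69,0],6]]';python3 -m jog '[[[0.11,0.12,0],1],[[0.22,0.25,0],2],[[0.33,0.37,0],3],[[0.44,0.5,0],4]]'; python3 -m jog '[[[0.1,0.13,0],1]]'
```

```text
time_s: 19.5
tcp_pos: [0.5, 0.2007, 0.2216]
orientation: [-1.105, -2.937, 0.011]
wrist_force: [-3.5, -6.2, 1.4]
opening: 0.0124
grip_force: 89.5
time_s: 19.9
tcp_pos: [0.5045, 0.2056, 0.2216]
orientation: [-1.001, -2.973, 0.011]
wrist_force: [-3.5, -6.9, 1.7]
opening: 0.0121
grip_force: 89.5
time_s: 20.0
tcp_pos: [0.5055, 0.2069, 0.2216]
orientation: [-0.975, -2.982, 0.011]
wrist_force: [-2.9, -6.2, 1.2]
opening: 0.0119
grip_force: 89.4
```

```bash
python3 -m jog '[[[0.1,0.13,0],1]]';python3 -m jog '[[[0.1,0.14,0],1]]'; python3 -m jog '[[[0.09,0.14,0],1]]'
```

```text
time_s: 20.1
tcp_pos: [0.5065, 0.2082, 0.2216]
orientation: [-0.949, -2.991, 0.011]
wrist_force: [-2.8, -5.4, 1.3]
opening: 0.0125
grip_force: 89.4
time_s: 20.2
tcp_pos: [0.5076, 0.2096, 0.2216]
orientation: [-0.923, -2.999, 0.011]
wrist_force: [-1.6, -5.6, 1.0]
opening: 0.0126
grip_force: 89.4
time_s: 20.3
tcp_pos: [0.5086, 0.211, 0.2217]
orientation: [-0.897, -3.007, 0.01]
wrist_force: [-2.4, -7.4, 0.6]
opening: 0.0123
grip_force: 89.3
```

```bash
python3 -m jog '[[[0.09,0.14,0],1]]';python3 -m jog '[[[0.08,0.14,0],1]]'; python3 - <<'E'
from h import *
s=ctrl.sense();t=s['tcp_pos'];print(s['wrist_force'],s['moment'])
A=np.array([.432,.2675]);d=t[:2]-A;print(np.degrees(np.arctan2(d[1],d[0])),np.hypot(*d))
E
```

```text
time_s: 20.4
tcp_pos: [0.5095, 0.2123, 0.2217]
orientation: [-0.871, -3.015, 0.01]
wrist_force: [-1.2, -6.5, 2.1]
opening: 0.0119
grip_force: 89.3
time_s: 20.5
tcp_pos: [0.5104, 0.2137, 0.2217]
orientation: [-0.845, -3.023, 0.01]
wrist_force: [-0.4, -7.2, -0.1]
opening: 0.0121
grip_force: 89.2
[-0.36521512 -7.17562351 -0.10362326] [-0.95154871  0.31856063  0.32008007]
-34.45998681734373 0.09509681204237114
```

```bash
python3 look_jack.py pics/j5.png
```

```text
tcp [0.5105 0.2139 0.2218] yaw y 58.82 F [-2.  -5.6 -0.1] M [-0.93  0.33  0.36] grip 0.012117591141602893 89.10566568374634 J [ 0.27  0.3   1.9  -0.    0.95 -0.75]
bar 0.82 3624 ((507.1115417480469, 214.57359313964844), (14.815530776977539, 109.70222473144531), 58.17251968383789) rel [-0.0517 -0.0074 -0.0083] [0.058  0.0075 0.0193]
post 1045 [126.  28.] [0.398  0.2299 0.0852] [0.012  0.0121 0.0075]
post 600 [305. 187.] [0.4815 0.2561 0.0853] [0.0122 0.0115 0.007 ]
```

View pics/j5r.png

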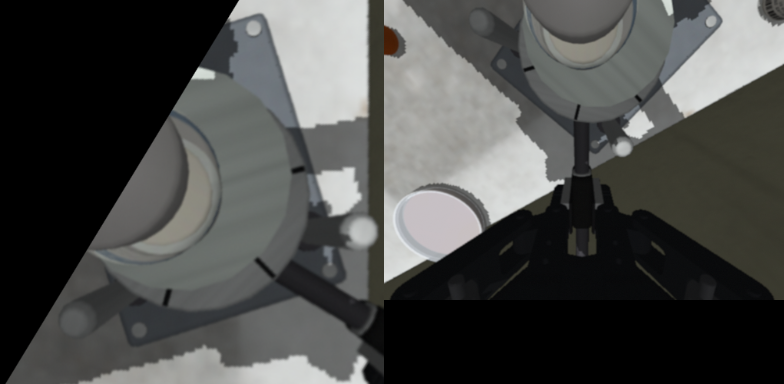

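The crop shows hole_a's line at (264,267) px, about -45°, close to the home mark at -42.6°. The bar at (330,300) is clear of the post at (357,230). No force rise yet, so I push on gently.

```bash
python3 -m jog '[[[0.08,0.13,0],1],[[0.08,0.13,0],1]]'; python3 -m jog '[[[0.08,0.14,0],1],[[0.08,0.14,0],1]]';
```

```text
time_s: 20.8
tcp_pos: [0.5113, 0.2151, 0.2217]
orientation: [-0.819, -3.03, 0.01]
wrist_force: [-2.1, -6.4, -0.3]
opening: 0.0119
grip_force: 89.1
time_s: 21.0
tcp_pos: [0.5121, 0.2165, 0.2218]
orientation: [-0.792, -3.037, 0.01]
wrist_force: [-0.8, -4.8, 0.9]
opening: 0.0124
grip_force: 89.1
```

```bash
cat > ang.py <<'E'
from h import *
import sys
c=cam('wrist');P=cloud(c);v=c['z_map']>0
ps=[]
for g in [(.398,.2295),(.482,.2555)]:
    m=v&(P[...,2]>.081)&(P[...,2]<.093)&(np.hypot(P[...,0]-g[0],P[...,1]-g[1])<.01); ps.append(P[m].mean(0)[:2])
ps=np.array(ps);ch=ps[1]-ps[0];a=np.arctan2(ch[1],ch[0]);fr=np.array([np.sin(a),-np.cos(a)]);A=ps.mean(0)-.026*fr
print('chord',np.hypot(*ch).round(4),'front',np.degrees(np.arctan2(fr[1],fr[0])).round(2),'axis',A.round(4))
th=np.radians(np.arange(-175,80,.5));r=np.linspace(.031,.0365,12)
T,Rr=np.meshgrid(th,r);u,w=proj(c,np.stack([A[0]+Rr*np.cos(T),A[1]+Rr*np.sin(T),np.full_like(T,.076)],-1))
g=cv2.remap(cv2.cvtColor(c['image'],cv2.COLOR_BGR2GRAY),u.astype(np.float32),w.astype(np.float32),cv2.INTER_LINEAR).astype(float)
pr=g.mean(0);ins=((u>3)&(u<508)&(w>3)&(w<380)).all(0)
bg=cv2.blur(pr[None].astype(np.float32),(31,1))[0];dd=np.where(ins,bg-pr,0)
from scipy.signal import find_peaks
k,_=find_peaks(dd,height=12,distance=30)
print([(np.degrees(th[i]).round(1),dd[i].round(0)) for i in k])
s=ctrl.sense();t=s['tcp_pos'];d=t[:2]-A;Rm=R.from_rotvec(s['orientation']).as_matrix()
print('polar',np.degrees(np.arctan2(d[1],d[0])).round(2),np.hypot(*d).round(4),'yaw-90',(np.degrees(np.arctan2(Rm[1,1],Rm[0,1]))-90).round(2),np.round(s['wrist_force'],1),np.round(s['moment'],2))
m=v&(P[...,2]>.1)&(np.hypot(*(P[...,:2]-A).transpose(2,0,1))<.026)&(np.hypot(*(P[...,:2]-A).transpose(2,0,1))>.015);print('table z',np.median(P[m][:,2]) if m.any() else 0)
cv2.imwrite(sys.argv[1],c['image'])
E
python3 ang.py pics/k1.png
```

```text
chord 0.0876 front -72.56 axis [0.432  0.2678]
[(np.float64(-103.0), np.float64(53.0)), (np.float64(-44.0), np.float64(65.0)), (np.float64(16.0), np.float64(46.0))]
polar -32.66 0.0952 yaw-90 -29.26 [-1.6 -6.4  1. ] [-1.    0.23  0.34]
table z 0.11639660976776886
```

```bash
python3 -m jog '[[[0.08,0.14,0],0.5],[[0.08,0.14,0],0.5]]'; python3 -m jog '[[[0.08,0.14,0],0.5],[[0.08,0.14,0],0.5]]';python3 ang.py pics/k2.png
```

```text
time_s: 21.25
tcp_pos: [0.5128, 0.2176, 0.2217]
orientation: [-0.778, -3.04, 0.011]
wrist_force: [-2.1, -7.5, 1.2]
opening: 0.0123
grip_force: 89.2
time_s: 21.45
tcp_pos: [0.5134, 0.2186, 0.2216]
orientation: [-0.764, -3.044, 0.014]
wrist_force: [-2.3, -10.3, 1.9]
opening: 0.012
grip_force: 89.4
chord 0.0875 front -72.57 axis [0.432  0.2679]
[(np.float64(-145.5), np.float64(15.0)), (np.float64(-102.5), np.float64(49.0)), (np.float64(-43.5), np.float64(65.0)), (np.float64(16.5), np.float64(48.0))]
polar -31.22 0.0952 yaw-90 -28.18 [-1.6 -9.5  1.3] [-1.38  0.49  0.6 ]
table z 0.11647189679905977
```

```bash
python3 -m jog '[[[0.04,0.07,0],0],[[0.04,0.07,0],0]]'; python3 ang.py pics/k3.png
```

```text
time_s: 21.7
tcp_pos: [0.5137, 0.2189, 0.2215]
orientation: [-0.763, -3.043, 0.016]
wrist_force: [-1.9, -10.5, 1.8]
opening: 0.012
grip_force: 89.5
chord 0.0875 front -72.57 axis [0.432  0.2679]
[(np.float64(-145.0), np.float64(15.0)), (np.float64(-102.5), np.float64(47.0)), (np.float64(-43.5), np.float64(65.0)), (np.float64(16.5), np.float64(51.0))]
polar -30.96 0.0953 yaw-90 -28.15 [ -2.1 -11.    2.1] [-1.59  0.58  0.65]
table z 0.11646715886187983
```

The collar is against the stop. Force and moment rise, while the scribe lines and the table height (116.5 mm) hold still. Backing off and withdrawing, then a wide look.

```bash
python3 -m jog '[[[-0.2,-0.3,0],-2.5],[[-0.45,-0.65,0],-5],[[-0.66,-0.97,0],-7.5],[[-0.86,-1.27,0],-10],[[-0.86,-1.27,0],-10]]'; python3 ang.py pics/k4.png;  python3 -m jog '[[[0.2,-0.17,0],0],[[0.5,-0.43,0],0],[[1,-0.85,0],0],[[1.5,-1.28,0],0],[[2,-1.71,0],0],[[2.43,-2.08,0],0],[[2.6,-2.3,0],0]]'; python3 -m jog '[[[0,0,3],-6],[[0,-0.5,6],-12],[[-1,-2,9],-18],[[-2,-3,10.5],-24],[[-2,-3,10.5],-24],[[-2,-3,10.5],-24]]'; python3 ang.py pics/k5.png; python3 look_jack.py pics/k6.png
```

```text
time_s: 22.25
tcp_pos: [0.5057, 0.2081, 0.2221]
orientation: [-1.033, -2.965, 0.003]
wrist_force: [-0.1, -1.6, -2.4]
opening: 0.012
grip_force: 88.8
chord 0.0875 front -72.55 axis [0.432  0.2679]
[(np.float64(-138.5), np.float64(14.0)), (np.float64(-102.5), np.float64(40.0)), (np.float64(-43.5), np.float64(67.0)), (np.float64(16.5), np.float64(54.0))]
polar -38.94 0.0949 yaw-90 -38.35 [-0.5 -1.8 -1.5] [-0.37  0.12  0.18]
table z 0.11646850328919531
time_s: 23.0
tcp_pos: [0.5336, 0.1853, 0.2232]
orientation: [1.035, 2.965, 0.002]
wrist_force: [0.1, -1.0, -1.4]
opening: 0.0124
grip_force: 88.8
time_s: 23.6
tcp_pos: [0.5125, 0.1556, 0.3278]
orientation: [1.626, 2.687, 0.002]
wrist_force: [0.2, 0.2, -1.1]
opening: 0.0121
grip_force: 88.8
chord 0.0887 front -72.62 axis [0.4327 0.2672]
[(np.float64(-163.0), np.float64(54.0)), (np.float64(-142.0), np.float64(38.0)), (np.float64(-104.0), np.float64(55.0)), (np.float64(-43.5), np.float64(46.0)), (np.float64(-14.5), np.float64(36.0)), (np.float64(18.0), np.float64(109.0))]
polar -54.45 0.1369 yaw-90 -62.35 [-0.6 -0.2 -0.5] [ 0.   -0.02  0.02]
table z 0.11661119339756357
tcp [0.5122 0.1559 0.3264] yaw y 27.65 F [ 0.1 -0.3 -1.2] M [ 0.    0.07 -0.03] grip 0.011921874247211778 88.84265184402466 J [ 0.16  0.11  1.89  0.    1.14 -0.32]
bar 0.88 4486 ((506.7782287597656, 167.7005157470703), (15.383302688598633, 124.19371032714844), 25.026845932006836) rel [-0.0495 -0.0068 -0.0063] [0.075  0.0087 0.0177]
post 255 [158.  46.] [0.3981 0.2291 0.0852] [0.0116 0.0113 0.0068]
post 219 [280.  70.] [0.4828 0.2557 0.0855] [0.0111 0.0115 0.007 ]
```

View pics/k6r.png

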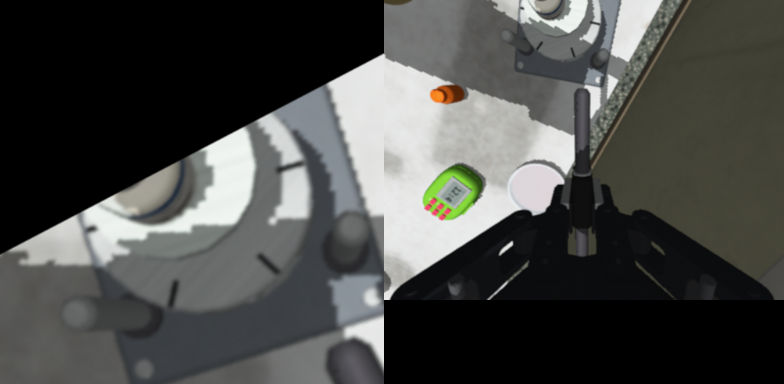

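The crop shows hole_a's line at (268,264) px, which puts it at -42.7°, on the home mark. The vial is still standing at (150,190). Taking the bar back to the cradle.

```bash
python3 -m jog '[[[-0.5,-2,0],0],[[-1,-5,0],-0.5],[[-1.5,-9,0],-1],[[-2.2,-13,0],-1.5],[[-3,-17,0],-2],[[-3.8,-21,0],-3],[[-4.6,-25,0],-4],[[-5.4,-29,0],-5.1],[[-6,-32.5,0],-5.1],[[-6.5,-35,0],-5.1],[[-6.67,-36.4,0],-5.1],[[-6.67,-36.4,-1],-5.1],[[-6.67,-36.4,-4],-5.1],[[-6.67,-36.4,-7],-5.1],[[-6.67,-36.4,-9],-5.1],[[-6.67,-36.4,-9],-5.1],[[-6.67,-36.4,-9],-5.1]]'; python3 look_bar.py pics/b2.png; python3 look_jack.py pics/b3.png
```

```text
time_s: 25.45
tcp_pos: [0.4458, -0.2071, 0.2369]
orientation: [-1.743, -2.611, -0.001]
wrist_force: [0.9, 0.7, -0.7]
opening: 0.0123
grip_force: 88.8
tcp [ 0.4463 -0.2077  0.2381] yaw y 22.55 tilt [ 6.e-04 -0.e+00 -1.e+00] J [-0.58  0.15  2.04  0.    0.95 -0.97]
bar 0.92 [223. 254.] 4541 [ 0.417 -0.248  0.075] [ 0.464 -0.139  0.087]
((440.9610290527344, -194.91485595703125), (14.684282302856445, 125.24081420898438), 21.36932945251465)
cradle 0.88 [173. 263.] 4040 [ 0.408 -0.229 -0.   ] [ 0.468 -0.145  0.067]
base ((439.7399597167969, -189.44677734375), (48.71266174316406, 89.30730438232422), 19.392467498779297)
tcp [ 0.4466 -0.2085  0.2392] yaw y 22.5 F [ 0.5 -0.6 -1.1] M [-0.01  0.01  0.01] grip 0.012412690503289506 88.83753776550293 J [-0.58  0.15  2.04  0.    0.95 -0.97]
bar 0.8 4310 ((442.9708557128906, -196.07373046875), (13.622200965881348, 124.13856506347656), 23.95384407043457) rel [-0.0488 -0.0059 -0.0056] [0.0753 0.0077 0.0189]
```

```bash
python3 -m jog '[[[0,0,-0.7],-1],[[0,0,-1.4],-2],[[0,0,-2],-2],[[0,0,-2.4],-2],[[0,0,-2.6],-2],[[0,0,-2.6],-2]]'; python3 -m jog '[[[0,0,-0.1],0],[[0,0,-0.1],0]]'
```

```text
time_s: 26.3
tcp_pos: [0.4456, -0.2082, 0.2113]
orientation: [-1.791, -2.58, -0.0]
wrist_force: [-0.4, -0.5, -0.9]
opening: 0.0123
grip_force: 88.9
time_s: 26.5
tcp_pos: [0.4458, -0.2084, 0.2111]
orientation: [1.791, 2.581, -0.0]
wrist_force: [-1.3, 1.0, 1.7]
opening: 0.0119
grip_force: 89.5
```

```bash
python3 -m jog '[[[0,0,0],0],[[0,0,0],0],[[0,0,0],0],[[0,0,0],0],[[0,0,0],0]]' 0.2; python3 -m jog '[[[0,0,0.5],0],[[0,0,2],0],[[0,0,5],0],[[0,0,9],0],[[0,0,13],0],[[0,0,15.5],0],[[0,0,15.5],0],[[0,0,15.5],0]]'; python3 look_bar.py pics/b4.png; python3 - <<'E'
from h import *
c=cam('side');cv2.imwrite('pics/fin.png',np.hstack([cv2.imread('pics/b4.png')[60:300,130:390],cv2.resize(c['image'][90:330,170:350],(360,480))[:240*2:2]]))
P=cloud(c)
for n in ['timer','petri_dish','beaker','vial']:
    for d in ctrl.silhouettes('side',n)[:2]:
        m=np.asarray(d['pixels'])&(c['z_map']>0);print(n,np.round(d['position']),np.median(P[m],0).round(3))
E
```

```text
time_s: 27.0
tcp_pos: [0.4458, -0.2083, 0.2107]
orientation: [1.791, 2.581, 0.0]
wrist_force: [-0.2, -0.1, 0.2]
opening: 0.0513
grip_force: 0.0
time_s: 27.8
tcp_pos: [0.4457, -0.2083, 0.3663]
orientation: [1.79, 2.58, -0.0]
wrist_force: [-0.3, 0.1, -0.2]
opening: 0.0515
grip_force: 0.0
tcp [ 0.4453 -0.208   0.3649] yaw y 20.47 tilt [-1.1e-03  7.0e-04 -1.0e+00] J [-0.58 -0.03  1.96 -0.    1.21 -0.94]
bar 0.87 [171. 251.] 1386 [ 0.421 -0.273  0.008] [ 0.47 -0.14  0.06]
((447.09490966796875, -208.06138610839844), (14.485223770141602, 149.8739471435547), 20.081941604614258)
cradle 0.59 [157. 246.] 2457 [ 0.41  -0.258  0.005] [ 0.478 -0.147  0.053]
base ((445.645263671875, -205.8776092529297), (46.187992095947266, 122.67147827148438), 19.510499954223633)
timer [232. 266.] [ 0.373 -0.034  0.026]
beaker [319. 215.] [ 0.274 -0.276  0.053]
beaker [300. 294.] [ 0.439 -0.218  0.009]
```

View pics/fin.png

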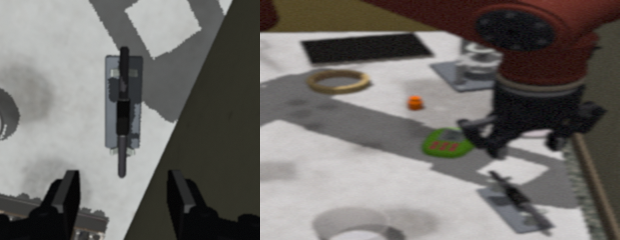

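The bar lies in both V rests at (123,110) px in the picture, in the same pose and height as at the start (447,-208 mm, 20°, grip top 60 mm). The bystanders are unmoved. Handing in.

```bash
python3 - <<'E'
from plant import ctrl
print(ctrl.job_done())
E
```

```text
the job is handed in; nothing more can be done
None
```

I wound the collar to its stop in two strokes, with about 11 N on the wrist at the end and the line over hole_a on the home mark. The vial was still standing when I last looked, the bar is back in both V rests, and I handed the job in after about 28 s.

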